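# Mount the valve holder on the microscope stage

## Robot

A 6-joint arm with a two-finger parallel gripper is mounted at the origin on the work surface. World frame = base frame: x ahead of the robot, y to its left, z up, the work surface at z = 0. Lengths are in m, angles in rad, forces in N, time in s.
With the tool pointing down it reaches from about 0.35 to 0.85 m from the base axis. Payload 8.1 kg.
Tool frame: the origin (TCP) lies midway between the tips of the shut fingers; the grasp point (between the pads) lies 19 mm behind it; z points along the fingers, y is the line along which they close (so a half turn about z gives the same grasp; the last joint's range is limited). The gripper opens to 93 mm and grips with 3 to 60 N. Pads are 15 mm wide; open, the fingers measure 128 mm over their backs; the gripper's body (75 mm by 188 mm) begins 65 mm behind the grasp point.
Start: joints at [1.018, 0.13, 1.488, -0, 1.523, -0.085], TCP at [0.271, 0.536, 0.219] pointing down, gripper open.
Joint ranges: [-2.96, 2.96], [-0.89, 2.26], [0.02, 2.5], [-1.34, 4.48], [0, 2.73], [-2.66, 2.66]. Speed limits (rad/s): [2.39, 2.39, 2.79, 3.14, 3.14, 3.14].

## Interface

Orientations are given as a rotation vector (axis times angle).
In Python, from plant import robot, cams gives the robot as it stands. The module is installed in compiled form; this text tells all that it offers.
- The arm moves only by the tool play_rows, never from a script. Its arguments are lists of equal length, an entry for each row: "slide": the shift along the tool's x, y, z scaled (see below), a list of three; "twist": the turn, a rotation vector about the tool's x, y, z scaled (see below), a list of three. A call has exactly 8 rows; each row shifts and turns the commanded pose from where the row before left it, along the tool's axes as they then stand; what a row does not reach is not made up. The controller multiplies each number of a shift by 25 cm and each number of a turn by 60 degrees. A row lasts 1/10 s, in which the tool goes at most 50 mm and 8.59 degrees, less where a joint would pass 70% of its speed; a pose out of reach is approached as far as the arm can. A call with a number of a shift or a turn outside -1 to 1 is refused whole. A call with a gripper value outside its range is refused whole. "fingers" is the closure, from -1 (fully open) to 1 (shut), set as the call begins (left out, the last holds). The fingers move at their own pace and stop on an object; "force" is the grip in N (left out, the last holds). Time passes only in rows, so rows that do not move let the fingers close, or fill a call up. It gives the time, the measured TCP pose, the force, the opening and the grip force at its end, in the units of the state.
- robot.read_state(): the state, without advancing time (a new reading comes with each control period).
- cams.read_camera(name): name is "scene" or "top"; returns (picture, depth): 384x512x3 uint8, red, green, blue; 384x512 float32, m along the optical axis (not along the pixel's ray), 0 where there is no reading.
- cams.get_calibration(name): a dict with "fx", "fy", "cx", "cy" (pixels), "world_from_camera" (4x4, takes a point from camera to world coordinates). Camera axes: x right, y down, z forward; pixel columns grow to the right and rows downward; lengths in m; the calibration is good to about 2 mm. A picture is of the moment at which its call begins. get_calibration takes no time and is no camera call.
- robot.close_job(): hands the job in; it is judged then, once.
The state is a dict: "t": time; "q": joint angles; "dq": joint speeds; "joint_torque": joint torques, N m; "tool_pos": TCP position; "orientation": TCP orientation; "force": force on the tool from outside, world axes, zero at the start; "wrist_torque": the same for the moment, N m; "opening": finger opening in m; "gripper_force": force on a finger pad.
Only numpy, scipy, OpenCV 4.12 (cv2) and the standard library are available. Lean on these libraries where they do the work, as an engineer would, in place of code of your own. Each camera call takes 0.05 s, during which the arm holds its last target. There are 200 camera calls.

## Task

Lay the blue-blocked specimen holder plate on top of the two locating studs of the black microscope stage, then slide it gently about until both its holes drop over the studs and it lies flush on the stage; do not drop or force it. Then swing the red-knobbed spring clip round so that its pad bears well onto the plate, let go, and leave the other things on the bench where they stand.

Things in the scene. Friction and masses are not known exactly. Their poses are not given: they have to be found in the camera images.
- holder_grip (a point): Where to grip the loose specimen holder (about 0.6 kg): the middle of the blue V-block, 60 mm long (x) and 28 mm wide (y), that stands up 32 mm in the middle of its plate; grip across the width. The point lies 24 mm above the plate's underside (16 mm above its top face), in the middle of the plate; x along the plate's length, away from the valve's head; z up.
- holder: The holder: aluminium plate 160 x 110 x 8 mm (x, y, z) with the blue block in its middle and a steel engine valve strapped along the block's top, its axis 28.5 mm above the plate's top face: 34 mm head at the -x end (x -74 to -60 mm), 8 mm stem ending at x +36 mm. Origin: centre of the plate's underside; axes as holder_grip.
- hole0 (a point): Centre, on the plate's underside, of the holder's through hole, 14 mm in diameter, at x +62, y +38 mm from the plate's middle. Goes over stud0. Axes as the holder.
- hole1 (a point): The same for the other 14 mm hole, at x -62, y -30 mm. Goes over stud1. The holes fit the studs only one way round.
- stage: Microscope cross-travel stage, fixed to the bench: black top 260 x 170 mm (x, y), 50 mm high, with two locating studs and a spring clip. Origin on the bench under its middle; z up. Micrometer heads stick out 80 mm, low, at its left (+y) side and front (-x) end. The microscope itself is swung aside.
- stage_top (a point): Middle of the stage's flat top face, 50 mm above the bench; axes as the stage. The middle of the mounted plate belongs here, with the plate's x along the stage's x.
- stud0 (a point): Foot, at the stage's top face, of a fixed steel locating stud, 12 mm in diameter, 8 mm tall with a flat top 8 mm across and a chamfered edge (1.8 mm); at x +62, y +38 mm from the middle of the stage. A plate laid on the studs a few mm off its place rests 8 mm above the stage and drops by that when the holes meet the studs.
- stud1 (a point): The same for the other stud, at x -62, y -30 mm.
- clip (a joint): Swing angle of the stage's spring clip, rad: 0 = open, its arm pointing 60 degrees counter-clockwise (from above) of the stage's +x; grows counter-clockwise to the stop at 1.50, arm at 146 degrees, pad over the mounted plate. Below 0.6 it is clear of the plate. It turns with light friction (0.05 N m), stays where left, and needs a few newtons more to climb onto the plate's edge.
- clip_pivot (a point): The clip's upright pivot axis, at the stage's top face, at x +104, y -62 mm from the middle of the stage (its post is 26 mm tall).
- clip_knob (a point): Middle of the clip's red upright knob, a cylinder 16 mm in diameter and about 28 mm tall, 48 mm from the pivot along the arm; its middle is 31 mm above the stage's top face (the arm below it is 15 mm wide, top at 17 mm).
- clip_pad (a point): Underside of the clip's rounded 16 mm black pad at the end of the arm, 72 mm from the pivot. It is sprung 1 mm lower than the top of the seated plate, which it rides up onto and presses down with about 3 N.
- valve: Bystander: a dark engine valve standing on its 34 mm head, 110 mm tall; origin under its foot.
- mount_tray: Bystander: a blue divided tray 100 x 140 x 22 mm with round specimen mounts; origin under its centre.
- bottle: Bystander: a white bottle with blue cap, 54 mm in diameter, 115 mm tall; origin under its foot.
Things that resemble listed ones, but are neither listed nor needed, are in the scene too. There is more than one size of the holder; the job needs the middle-sized.

How it is judged:
On the way, in this order (a step that is already met when the one before it is completed fails the run):
1. the plate rests on top of the studs, over its place but not yet dropped over them (contact force between holder and stage above 0.3 N and horizontal distance between holder_grip and stage_top below 0.03 m and z of holder_grip in the frame of stage_top between 0.0295 and 0.036 m), for 0.2 s.
2. the holder plate has dropped over both studs and lies flush on the stage (horizontal distance between hole0 and stud0 below 0.0025 m and z of hole0 in the frame of stud0 between -0.0015 and 0.0015 m and horizontal distance between hole1 and stud1 below 0.0025 m and z of hole1 in the frame of stud1 between -0.0015 and 0.0015 m and angle between holder_grip's own z axis and vertical below 0.03 rad), for 0.2 s.
3. the clip's pad is over the plate, at least 6 mm in from its end (x of clip_pad in the frame of holder_grip below 0.074 m), for 0.2 s.
At the end, for the whole second after the job is handed in: The plate lies flush on the stage (each hole within 2.5 mm sideways of its stud and within 1.5 mm of the stage's face, plate level to 0.03 rad), the clip's pad bears on the plate at least 6 mm in from its end, and all is at rest (all of step 2 and x of clip_pad in the frame of holder_grip below 0.074 m and linear speed of holder below 0.02 m/s); the robot touches nothing.
It fails at once if the plate is forced onto the stage or studs (more than 80 N) (contact force between holder and stage above 80 N).
It fails at once if the plate is dropped or thrown onto the stage (faster than 0.5 m/s close above it) (distance between holder_grip and stage_top below 0.06 m and linear speed of holder above 0.5 m/s).
It fails at once if a bystander is moved more than 30 mm or knocked over (distance of any of valve, mount_tray, bottle from where it was at the start of the episode above 0.03 m or angle between any of valve, bottle's own z axis and vertical above 0.5 rad).
It also fails if it takes over 58 s, if anything falls off the work surface, if the arm or the gripper's body presses on something with over 40 N, if the wrist force passes 120 N, or if a joint passes its speed limit or range.

## Working session

There is one attempt and no reset: what is moved stays moved. The work goes in short steps, Python scripts to look and compute and a tool call to move; the robot and the scene stay as the last step left them, time stands still between calls to the robot, and variables do not carry over. Pictures are saved under pics/ and viewed, at most 10 in all, crops included, and the job is handed in when it is done.

Besides the shell and the picture viewer there is one more tool, called after "Emit:" as name(argument=value, ...), one argument or row to a line, values as JSON. play_rows: Moves the arm, as the interface text tells. Shifts and turns lie within -1 to 1; 1 stands for 25 cm of shift or 60 degrees of turn. Its arguments: {"type":"object","properties":{"slide":{"type":"array"},"twist":{"type":"array"},"fingers":{"type":"number"},"force":{"type":"number"}},"required":["slide","twist"]}

```bash
mkdir -p pics
cat > h.py <<'E'
import numpy as np, cv2
from plant import robot, cams
def grab(n, tag):
    im,d=cams.read_camera(n); np.savez(f'{tag}.npz',im=im,d=d)
    return im,d
def load(tag): z=np.load(f'{tag}.npz'); return z['im'],z['d']
def world(n,d,u,v,z=None):
    c=cams.get_calibration(n); T=np.array(c['world_from_camera'])
    r=np.array([(u-c['cx'])/c['fx'],(v-c['cy'])/c['fy'],1.])
    if z is None:
        k=d[int(v)-1:int(v)+2,int(u)-1:int(u)+2]; k=np.median(k[k>0]); return T[:3,:3]@(r*k)+T[:3,3]
    w=T[:3,:3]@r; return T[:3,3]+w*(z-T[2,3])/w[2]
def crop(im,x0,y0,x1,y1,f,name): cv2.imwrite(f'pics/{name}.png',cv2.resize(im[y0:y1,x0:x1],None,fx=f,fy=f,interpolation=cv2.INTER_CUBIC)[...,::-1])
E
python3 - <<'E'
from h import *
a,_=grab('top','t0'); b,_=grab('scene','s0')
cv2.imwrite('pics/t0.png',cv2.resize(a,(800,600))[...,::-1]); cv2.imwrite('pics/s0.png',cv2.resize(b,(800,600))[...,::-1])
for n in('top','scene'): c=cams.get_calibration(n); print(c['fx'],np.round(c['world_from_camera'],3))
print(robot.read_state())
E
```

```text
372.0992300483976 [[ 0.02  -0.994  0.108  0.383]
 [-1.    -0.019  0.005 -0.02 ]
 [-0.002 -0.108 -0.994  1.253]
 [ 0.     0.     0.     1.   ]]
468.56475007598925 [[-0.563  0.655 -0.504  1.161]
 [ 0.826  0.44  -0.352  0.46 ]
 [-0.009 -0.615 -0.789  1.116]
 [ 0.     0.     0.     1.   ]]
{'t': 0.1, 'q': array([ 1.01759621e+00,  1.31054717e-01,  1.48916397e+00, -1.59625917e-05,
        1.52296913e+00, -8.53612786e-02]), 'dq': array([ 0.00160182, -0.00262597, -0.00339325, -0.000502  ,  0.00014582,
        0.00046724]), 'joint_torque': array([ 1.15266317e-03, -5.61348581e+01, -4.93087184e+01,  7.69998855e-02,
        2.92705680e-02, -8.09930657e-05]), 'tool_pos': array([0.27027755, 0.53512019, 0.21771432]), 'orientation': array([-7.28082009e-01, -3.05555964e+00,  2.38653338e-03]), 'force': array([ 0.56111407, -0.30955176, -0.4795554 ]), 'wrist_torque': array([-0.00731384,  0.0287197 ,  0.01909912]), 'gripper_force': 0.0, 'opening': 0.09274646745638565}
```

View pics/t0.png

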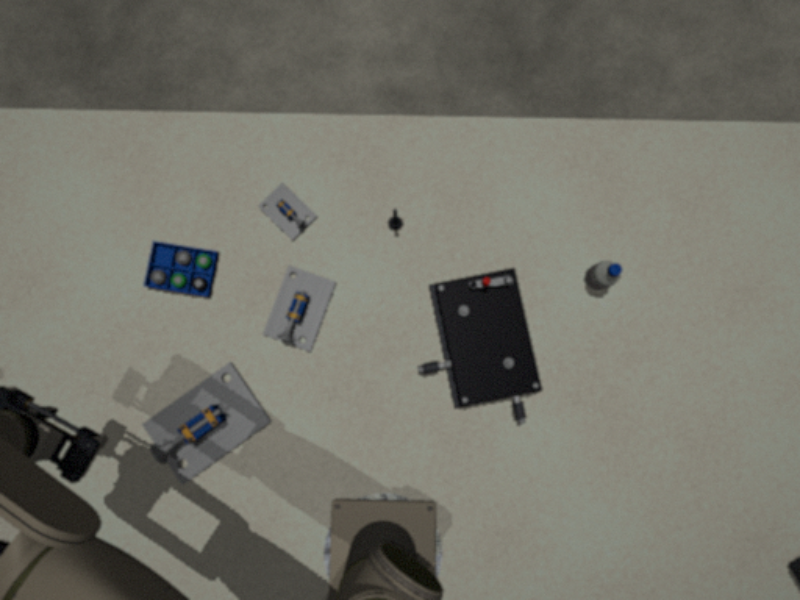

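View pics/s0.png

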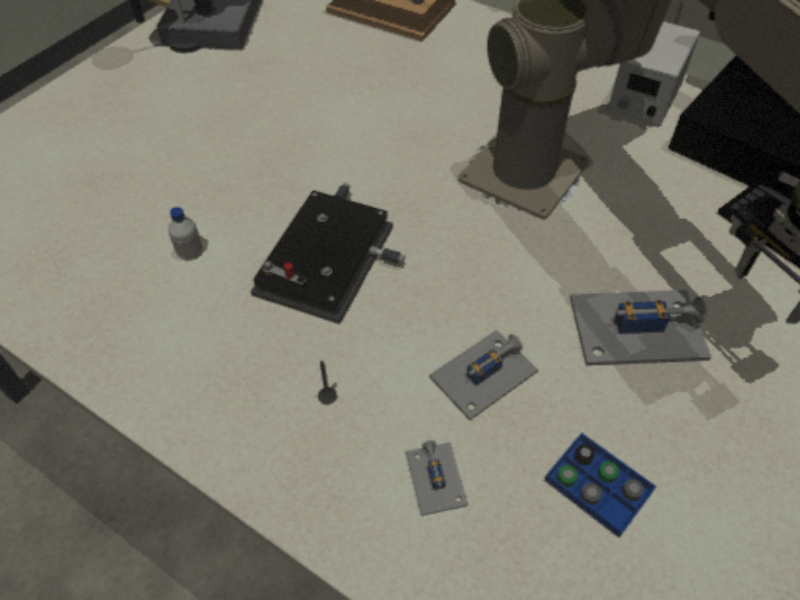

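Top view, 800x600 pixels. Three things could be the holder: small at (288,210), middle-sized at (300,310), large at (208,420). I choose (300,310): its sides of about 71 x 47 px match 160 x 110 mm. Stage centre is near (485,338), with studs at (464,311) and (508,363) and the knob at (487,281). Next, close crops.

Run:
```python
from h import *
a,_=load('t0'); b,_=load('s0')
A=[cv2.resize(a[160:236,160:224],None,fx=8,fy=8,interpolation=cv2.INTER_CUBIC)[:600,:],]
p=cv2.resize(a[164:230,162:222],None,fx=6.4,fy=6.4,interpolation=cv2.INTER_CUBIC)
q=cv2.resize(a[166:266,268:352],None,fx=4.2,fy=4.2,interpolation=cv2.INTER_CUBIC)
H=max(p.shape[0],q.shape[0]); c=np.zeros((H,p.shape[1]+q.shape[1]+10,3),np.uint8)
c[:p.shape[0],:p.shape[1]]=p; c[:q.shape[0],p.shape[1]+10:]=q
c=np.clip(c.astype(float)*1.4,0,255).astype(np.uint8)
print(c.shape,p.shape); cv2.imwrite('pics/tc.png',c[...,::-1])
p=cv2.resize(b[205:272,270:348],None,fx=5,fy=5,interpolation=cv2.INTER_CUBIC)
q=cv2.resize(b[112:208,155:262],None,fx=3.7,fy=3.7,interpolation=cv2.INTER_CUBIC)
H=max(p.shape[0],q.shape[0]); c=np.zeros((H,p.shape[1]+q.shape[1]+10,3),np.uint8)
c[:p.shape[0],:p.shape[1]]=p; c[:q.shape[0],p.shape[1]+10:]=q
c=np.clip(c.astype(float)*1.4,0,255).astype(np.uint8)
print(c.shape,p.shape); cv2.imwrite('pics/sc.png',c[...,::-1])
```

```text
(422, 747, 3) (422, 384, 3)
(355, 796, 3) (335, 390, 3)
```

View pics/tc.png

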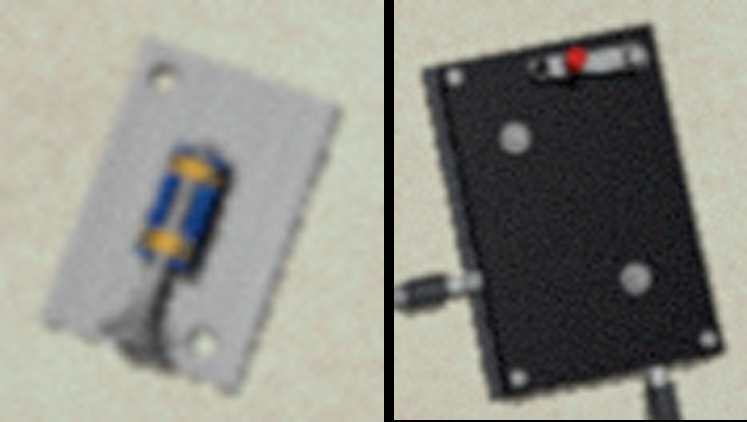

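View pics/sc.png

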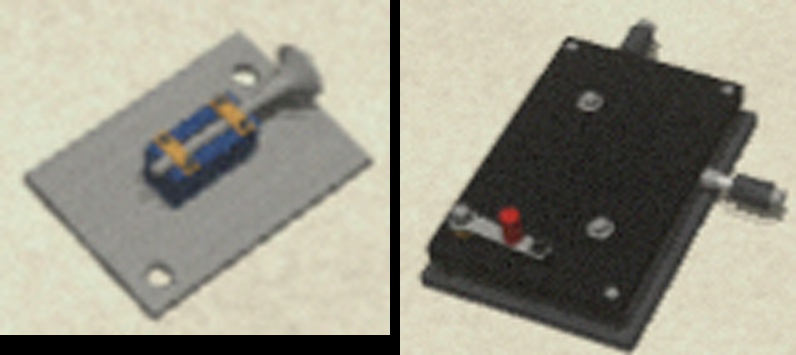

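Both crops show the chosen plate is right: 2 holes, hole0 at top (163,75) and hole1 at top (204,343), valve head at the lower end. The studs are at (515,138) and (636,278) in the top crop, and at (590,100) and (600,226) in the scene crop. The clip is already partly swung, to about 0.45 rad.

```bash
cat > m.py <<'E'
from h import *
def T(pts,z,ox,oy,f,sx=0,n='top'): return [world(n,None,(x-sx+.5)/f-.5+ox,(y+.5)/f-.5+oy,z)[:2] for x,y in pts]
def pose(p0,p1):
    l=np.array([[62,38],[-62,-30]])/1e3; p0,p1=np.array(p0),np.array(p1); d=p0-p1; dl=l[0]-l[1]
    a=np.arctan2(d[1],d[0])-np.arctan2(dl[1],dl[0]); R=np.array([[np.cos(a),-np.sin(a)],[np.sin(a),np.cos(a)]])
    return np.round([*((p0+p1)/2-R@(l[0]+l[1])/2),np.degrees(a),np.linalg.norm(d)],4)
E
python3 - <<'E'
from m import *
print('holder top',pose(*T([(163,75),(204,343)],.006,162,164,6.4)))
print('holder scene',pose(*T([(159,276),(246,75)],.006,270,205,5,0,'scene')))
for q in (T([(145,38),(342,105),(238,393),(43,325)],.008,162,164,6.4),T([(155,312),(25,178),(238,32),(370,160)],.008,270,205,5,0,'scene')):
    q=np.array(q); c=q.mean(0); d=(q[0]+q[1]-q[2]-q[3]); print('corners',c.round(4),np.degrees(np.arctan2(d[1],d[0])),np.linalg.norm(q-np.roll(q,1,0),axis=1).round(4))
print('stage top',pose(*T([(515,138),(636,278)],.058,268,166,4.2,394)))
print('stage scene',pose(*T([(600,226),(590,100)],.058,155,112,3.7,400,'scene')))
print('knob top',T([(576,58)],.095,268,166,4.2,394),T([(510,212)],.095,155,112,3.7,400,'scene'))
print('pivot',T([(636,55)],.076,268,166,4.2,394),T([(460,213)],.076,155,112,3.7,400,'scene'))
from scipy.spatial.transform import Rotation as R
print(R.from_rotvec(robot.read_state()['orientation']).as_matrix().round(3))
E
```

```text
holder top [  0.5066   0.1899 -17.951    0.1439]
holder scene [  0.5095   0.1927 -18.4912   0.1418]
corners [0.5045 0.1886] -17.59952237253992 [0.1602 0.1108 0.1605 0.1085]
corners [0.5109 0.1927] -18.333563348998215 [0.1561 0.1065 0.1591 0.1091]
stage top [ 0.4499 -0.2083 12.6542  0.1402]
stage scene [ 0.4582 -0.2032 12.3434  0.1396]
knob top [array([ 0.5589797 , -0.19900182])] [array([ 0.56030106, -0.19838016])]
pivot [array([ 0.56505979, -0.2475399 ])] [array([ 0.57188102, -0.24272427])]
[[-0.893  0.451 -0.001]
 [ 0.451  0.893 -0.001]
 [ 0.    -0.002 -1.   ]]
```

```bash
cat > g.py <<'E'
from m import *
from scipy.spatial.transform import Rotation as R
def go(x,y,z,yaw,q=False):
    """twist first, then slide (tool axes after the twist), in units"""
    s=robot.read_state(); M=R.from_rotvec(s['orientation']).as_matrix(); p=s['tool_pos']
    r=np.radians(yaw); Y=np.array([np.cos(r),np.sin(r),0]); Z=np.array([0,0,-1.]); G=np.c_[np.cross(Y,Z),Y,Z]
    tw=R.from_matrix(M.T@G).as_rotvec(); sl=G.T@(np.array([x,y,z])-p)
    print('p',p.round(4),'yaw',np.degrees(np.arctan2(M[1,1],M[0,1])).round(2),'F',s['force'].round(2),'open',s['opening'].round(4),'t',s['t'])
    print('twist',(tw/np.radians(60)).round(4),'slide',(sl/.25).round(4))
E
python3 -c "
from g import *
go(.5075,.1905,.13,71.9)"
```

```text
Traceback (most recent call last):
  File "g.py", line 8, in go
    print('p',p.round(4),'yaw',np.degrees(np.arctan2(M[1,1],M[0,1])).round(2),'F',s['force'].round(2),'open',s['opening'].round(4),'t',s['t'])
                                                                                                             ^^^^^^^^^^^^^^^^^^
AttributeError: 'float' object has no attribute 'round'
```

```bash
sed -i "s/s\['opening'\].round(4)/round(s['opening'],4)/" g.py; python3 -c "
from g import *
go(.5075,.1905,.13,71.9)"
```

```text
p [0.2703 0.5351 0.2177] yaw 63.19 F [ 0.56 -0.31 -0.48] open 0.0927 t 0.1
twist [-0.0015 -0.0002 -0.1451] slide [-1.3302 -1.0155  0.3509]
```

Emit:
play_rows(
  slide=[
    [0,0,0],
    [0,0,0],
    [-0.133,-0.1015,0.035],
    [-0.133,-0.1015,0.035],
    [-0.133,-0.1015,0.035],
    [-0.133,-0.1015,0.035],
    [-0.133,-0.1015,0.035],
    [-0.133,-0.1015,0.035],
  ],
  twist=[
    [0,0,-0.0725],
    [0,0,-0.0725],
    [0,0,0],
    [0,0,0],
    [0,0,0],
    [0,0,0],
    [0,0,0],
    [0,0,0],
  ],
  fingers=-1,
  force=30,
)

```text
t: 0.9
tool_pos: [0.4133, 0.3272, 0.1654]
orientation: [-0.494, -3.102, 0.001]
force: [0.4, 0.3, 0.6]
opening: 0.093
gripper_force: 0.0
```

Emit:
play_rows(
  slide=[
    [-0.133,-0.1015,0.035],
    [-0.133,-0.1015,0.035],
    [-0.133,-0.1015,0.035],
    [-0.133,-0.1015,0.035],
    [0,0,0],
    [0,0,0],
    [0,0,0],
    [0,0,0],
  ],
  twist=[
    [0,0,0],
    [0,0,0],
    [0,0,0],
    [0,0,0],
    [0,0,0],
    [0,0,0],
    [0,0,0],
    [0,0,0],
  ],
)

```text
t: 1.7
tool_pos: [0.5073, 0.1922, 0.1314]
orientation: [0.492, 3.103, 0.001]
force: [0.7, -0.1, -0.1]
opening: 0.0931
gripper_force: 0.0
```

```bash
python3 -c "
from g import *
go(.5075,.1905,.012,71.9)"
```

```text
p [0.5073 0.1922 0.1314] yaw 71.99 F [ 0.66 -0.06 -0.05] open 0.0931 t 1.7
twist [0.0003 0.0001 0.0015] slide [-0.0031 -0.0062  0.4776]
```

Emit:
play_rows(
  slide=[
    [-0.003,-0.006,0.09],
    [0,0,0.09],
    [0,0,0.09],
    [0,0,0.09],
    [0,0,0.07],
    [0,0,0.03],
    [0,0,0.01],
    [0,0,0],
  ],
  twist=[
    [0,0,0],
    [0,0,0],
    [0,0,0],
    [0,0,0],
    [0,0,0],
    [0,0,0],
    [0,0,0],
    [0,0,0],
  ],
)

```text
t: 2.5
tool_pos: [0.5081, 0.19, 0.0142]
orientation: [0.493, 3.102, 0.0]
force: [0.0, 0.2, 0.1]
opening: 0.0931
gripper_force: 0.0
```

Emit:
play_rows(
  slide=[
    [0,0,0],
    [0,0,0],
    [0,0,0],
    [0,0,0],
    [0,0,0],
    [0,0,0],
    [0,0,0],
    [0,0,0],
  ],
  twist=[
    [0,0,0],
    [0,0,0],
    [0,0,0],
    [0,0,0],
    [0,0,0],
    [0,0,0],
    [0,0,0],
    [0,0,0],
  ],
  fingers=1,
  force=35,
)

```text
t: 3.3
tool_pos: [0.508, 0.1894, 0.0136]
orientation: [-0.494, -3.102, 0.0]
force: [-0.4, -0.0, 0.0]
opening: 0.0336
gripper_force: 0.0
```

```bash
python3 -c "
from g import *
go(.5075,.1905,.012,71.9)
a,_=grab('top','t1'); b,_=grab('scene','s1')
crop(b,250,190,360,280,6,'s1')"
```

```text
p [0.508  0.1894 0.0136] yaw 71.9 F [-0.43 -0.01  0.01] open 0.0336 t 3.3
twist [-0.0001 -0.0001 -0.    ] slide [0.0031 0.0037 0.0064]
```

View pics/s1.png

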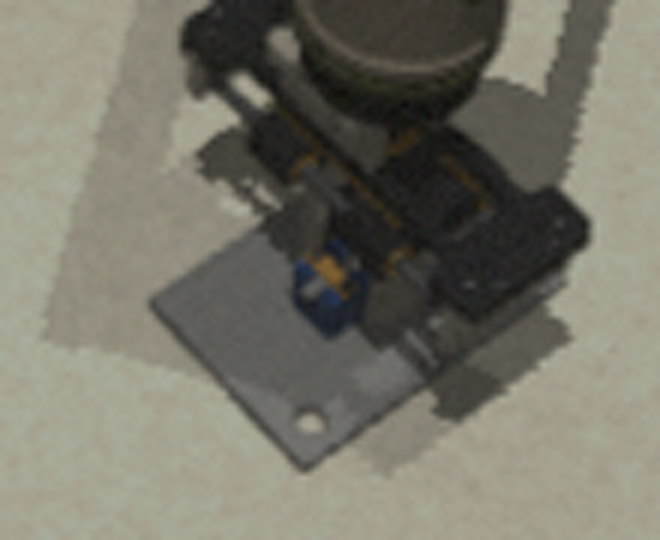

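The fingers straddle the blue block at about (330,290), and hole0 is visible at (309,420). They are still closing, at 34 mm; let them shut, then lift.

Emit:
play_rows(
  slide=[
    [0,0,0],
    [0,0,0],
    [0,0,0],
    [0,0,0],
    [0,0,0],
    [0,0,-0.02],
    [0,0,-0.05],
    [0,0,-0.1],
  ],
  twist=[
    [0,0,0],
    [0,0,0],
    [0,0,0],
    [0,0,0],
    [0,0,0],
    [0,0,0],
    [0,0,0],
    [0,0,0],
  ],
)

```text
t: 4.2
tool_pos: [0.5055, 0.1885, 0.0545]
orientation: [-0.494, -3.097, 0.004]
force: [0.0, 0.4, -6.2]
opening: 0.0277
gripper_force: 35.0
```

Emit:
play_rows(
  slide=[
    [0,0,-0.1],
    [0,0,-0.1],
    [0,0,-0.1],
    [0,0,-0.05],
    [0,0,0],
    [0,0,0],
    [0,0,0],
    [0,0,0],
  ],
  twist=[
    [0,0,0],
    [0,0,0],
    [0,0,0],
    [0,0,0],
    [0,0,0],
    [0,0,0],
    [0,0,0],
    [0,0,0],
  ],
)

```text
t: 5.0
tool_pos: [0.5069, 0.1891, 0.1419]
orientation: [-0.494, -3.1, 0.002]
force: [0.5, -0.5, -6.5]
opening: 0.0277
gripper_force: 35.0
```

```bash
python3 -c "
from g import *
go(.453,-.206,.15,102.5)"
```

```text
p [0.5069 0.1891 0.1419] yaw 71.9 F [ 0.51 -0.54 -6.52] open 0.0277 t 5.0
twist [-0.0009 -0.0027 -0.5101] slide [ 0.5526 -1.4962 -0.0325]
```

Emit:
play_rows(
  slide=[
    [0,0,0],
    [0,0,0],
    [0,0,0],
    [0,0,0],
    [0.0553,-0.15,0],
    [0.0553,-0.15,0],
    [0.0553,-0.15,0],
    [0.0553,-0.15,0],
  ],
  twist=[
    [0,0,-0.1275],
    [0,0,-0.1275],
    [0,0,-0.1275],
    [0,0,-0.1275],
    [0,0,0],
    [0,0,0],
    [0,0,0],
    [0,0,0],
  ],
)

```text
t: 5.8
tool_pos: [0.4855, 0.0297, 0.1427]
orientation: [0.343, -3.121, -0.0]
force: [0.4, -1.3, -5.8]
opening: 0.0277
gripper_force: 35.0
```

Emit:
play_rows(
  slide=[
    [0.0553,-0.15,0],
    [0.0553,-0.15,0],
    [0.0553,-0.15,0],
    [0.0553,-0.15,0],
    [0.0553,-0.15,0],
    [0.0553,-0.15,0],
    [0,0,0],
    [0,0,0],
  ],
  twist=[
    [0,0,0],
    [0,0,0],
    [0,0,0],
    [0,0,0],
    [0,0,0],
    [0,0,0],
    [0,0,0],
    [0,0,0],
  ],
)

```text
t: 6.6
tool_pos: [0.4534, -0.2071, 0.1427]
orientation: [0.338, -3.122, -0.002]
force: [0.1, 0.3, -5.6]
opening: 0.0277
gripper_force: 35.0
```

```bash
python3 -c "
from g import *
go(.453,-.206,.15,102.5)
a,_=grab('top','t2'); b,_=grab('scene','s2')
p=cv2.resize(b[90:220,120:280],None,fx=4,fy=4); q=cv2.resize(a[160:270,260:360],None,fx=4,fy=4)
crop(b,120,80,300,215,4.4,'s2')"
```

```text
p [ 0.4534 -0.2071  0.1427] yaw 102.36 F [ 0.11  0.26 -5.58] open 0.0277 t 6.6
twist [ 0.0013 -0.001  -0.0024] slide [ 0.0007  0.0047 -0.0291]
```

View pics/s2.png

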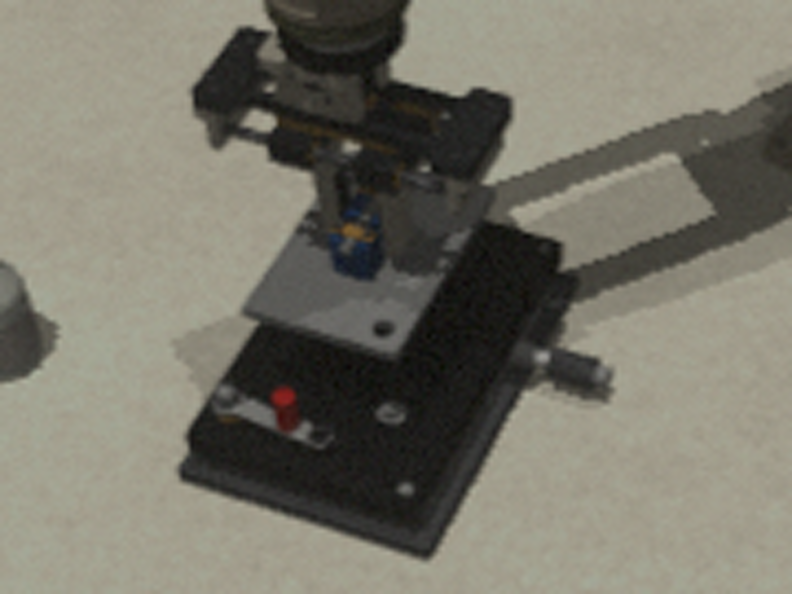

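Scene crop: hole0 on the held plate is at (384,328), the plate's near corners at (245,312) and (398,352), stud0 at (391,410), and the red knob top at (285,393). Next I compare the hole seen by each camera with where the tool says it is.

Run:
```python
from g import *
s=robot.read_state(); p=s['tool_pos']; yaw=np.radians(12.36)
Rz=np.array([[np.cos(yaw),-np.sin(yaw)],[np.sin(yaw),np.cos(yaw)]])
zt=p[2]-.0136+.008
def loc(w): return (Rz.T@(np.array(w)-p[:2])*1e3).round(1)
h=T([(384,328)],zt-.001,120,80,4.4,0,'scene')[0]
print('hole0 in tool-plate frame mm (expect 62,38):',loc(h))
for c in T([(245,312),(398,352)],zt,120,80,4.4,0,'scene'): print('corner (80,-55),(80,55)',loc(c))
st=T([(391,410)],.058,120,80,4.4,0,'scene')[0]
print('stud0',loc(st), 'shift needed plate frame', (Rz.T@(st-h)*1e3).round(1))
def proj(n,w):
    c=cams.get_calibration(n); M=np.linalg.inv(np.array(c['world_from_camera'])); q=M[:3,:3]@w+M[:3,3]; return c['fx']*q[0]/q[2]+c['cx'],c['fy']*q[1]/q[2]+c['cy']
c=cams.get_calibration('scene'); print(c['fx'],c['fy'])
a,_=load('t2')
print('predicted top px hole0,hole1',[np.round(proj('top',np.r_[p[:2]+Rz@np.array(l),zt]),1) for l in ((.062,.038),(-.062,-.03))])
crop(np.clip(a.astype(float)*1.4,0,255).astype(np.uint8),262,160,362,270,5.4,'t2')
```

```text
hole0 in tool-plate frame mm (expect 62,38): [63.  39.3]
corner (80,-55),(80,55) [ 84.  -49.5]
corner (80,-55),(80,55) [79.  56.8]
stud0 [66.5 38.6] shift needed plate frame [ 3.5 -0.7]
468.56475007598925 468.56475007598925
predicted top px hole0,hole1 [array([298.6, 194.4]), array([329.5, 230.5])]
```

View pics/t2.png

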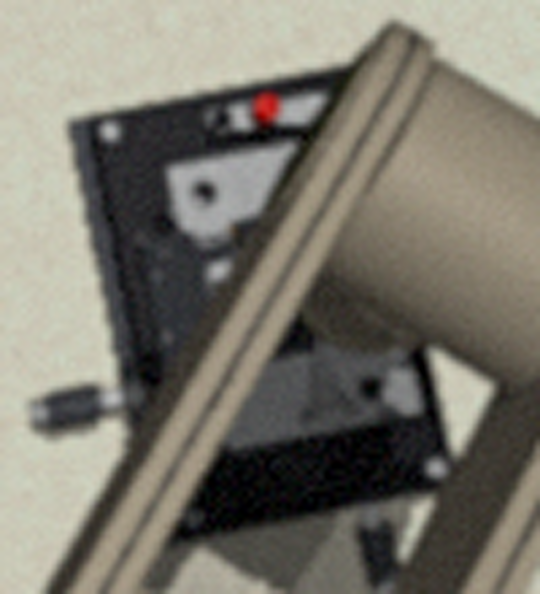

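```bash
python3 -c "
from g import *
go(.4462,-.2075,.078,102.5)"
```

```text
p [ 0.4538 -0.2057  0.1429] yaw 102.51 F [ 0.14 -0.49 -5.05] open 0.0276 t 6.7
twist [ 0.0013 -0.0008  0.0002] slide [ 0.0314 -0.0004  0.2595]
```

Emit:
play_rows(
  slide=[
    [0.013,0.001,0.05],
    [0.013,0.001,0.06],
    [0,0,0.06],
    [0,0,0.04],
    [0,0,0.03],
    [0,0,0.02],
    [0,0,0],
    [0,0,0],
  ],
  twist=[
    [0,0,0],
    [0,0,0],
    [0,0,0],
    [0,0,0],
    [0,0,0],
    [0,0,0],
    [0,0,0],
    [0,0,0],
  ],
)

```text
t: 7.5
tool_pos: [0.448, -0.2077, 0.079]
orientation: [-0.342, 3.123, -0.0]
force: [0.3, 0.2, -6.5]
opening: 0.0278
gripper_force: 35.0
```

Emit:
play_rows(
  slide=[
    [0,0,0.004],
    [0,0,0.004],
    [0,0,0.004],
    [0,0,0.004],
    [0,0,0],
    [0,0,0],
    [0,0,0],
    [0,0,0],
  ],
  twist=[
    [0,0,0],
    [0,0,0],
    [0,0,0],
    [0,0,0],
    [0,0,0],
    [0,0,0],
    [0,0,0],
    [0,0,0],
  ],
)

```text
t: 8.3
tool_pos: [0.4477, -0.2076, 0.0747]
orientation: [-0.342, 3.123, -0.0]
force: [0.5, 0.4, -5.3]
opening: 0.0278
gripper_force: 35.0
```

Emit:
play_rows(
  slide=[
    [0,0,0.003],
    [0,0,0.003],
    [0,0,0.003],
    [0,0,0],
    [0,0,0],
    [0,0,0],
    [0,0,0],
    [0,0,0],
  ],
  twist=[
    [0,0,0],
    [0,0,0],
    [0,0,0],
    [0,0,0],
    [0,0,0],
    [0,0,0],
    [0,0,0],
    [0,0,0],
  ],
)

```text
t: 9.1
tool_pos: [0.4477, -0.2076, 0.0724]
orientation: [-0.342, 3.123, -0.0]
force: [-0.3, 0.6, -5.7]
opening: 0.0279
gripper_force: 35.0
```

Emit:
play_rows(
  slide=[
    [0,0,0.002],
    [0,0,0.002],
    [0,0,0],
    [0,0,0],
    [0,0,0],
    [0,0,0],
    [0,0,0],
    [0,0,0],
  ],
  twist=[
    [0,0,0],
    [0,0,0],
    [0,0,0],
    [0,0,0],
    [0,0,0],
    [0,0,0],
    [0,0,0],
    [0,0,0],
  ],
)

```text
t: 9.9
tool_pos: [0.4478, -0.2076, 0.0715]
orientation: [-0.342, 3.123, -0.0]
force: [-1.1, 0.6, -1.8]
opening: 0.0274
gripper_force: 35.0
```

Contact on the studs came at the predicted height, with about 4 N resting. Next I press lightly and slide toward the stage's +x.

Emit:
play_rows(
  slide=[
    [-0.003,0,0.002],
    [-0.003,0,0],
    [-0.003,0,0],
    [-0.003,0,0],
    [-0.003,0,0],
    [0,0,0],
    [0,0,0],
    [0,0,0],
  ],
  twist=[
    [0,0,0],
    [0,0,0],
    [0,0,0],
    [0,0,0],
    [0,0,0],
    [0,0,0],
    [0,0,0],
    [0,0,0],
  ],
)

```text
t: 10.7
tool_pos: [0.4514, -0.2067, 0.0707]
orientation: [-0.342, 3.123, -0.0]
force: [0.4, -1.3, -5.2]
opening: 0.0278
gripper_force: 35.0
```

Emit:
play_rows(
  slide=[
    [-0.003,0,0],
    [-0.003,0,0],
    [-0.003,0,0],
    [0,0,0],
    [0,0,0],
    [0,0,0],
    [0,0,0],
    [0,0,0],
  ],
  twist=[
    [0,0,0],
    [0,0,0],
    [0,0,0],
    [0,0,0],
    [0,0,0],
    [0,0,0],
    [0,0,0],
    [0,0,0],
  ],
)

```text
t: 11.5
tool_pos: [0.4535, -0.2062, 0.0709]
orientation: [0.342, -3.123, -0.0]
force: [-0.2, -0.6, -6.4]
opening: 0.0277
gripper_force: 35.0
```

The force is back to the free-hanging weight, 1 mm below stud-top height, so the holes are over the studs. Lowering gently.

Emit:
play_rows(
  slide=[
    [0,0,0.002],
    [0,0,0.002],
    [0,0,0.002],
    [0,0,0],
    [0,0,0],
    [0,0,0],
    [0,0,0],
    [0,0,0],
  ],
  twist=[
    [0,0,0],
    [0,0,0],
    [0,0,0],
    [0,0,0],
    [0,0,0],
    [0,0,0],
    [0,0,0],
    [0,0,0],
  ],
)

```text
t: 12.3
tool_pos: [0.4539, -0.2066, 0.0699]
orientation: [-0.342, 3.122, -0.001]
force: [-2.1, -1.5, 3.4]
opening: 0.0277
gripper_force: 35.0
```

Emit:
play_rows(
  slide=[
    [0.002,-0.001,0],
    [0.0025,-0.001,0],
    [0,0,0],
    [0,0,0],
    [0,0,0],
    [0,0,0],
    [0,0,0],
    [0,0,0],
  ],
  twist=[
    [0,0,0],
    [0,0,0],
    [0,0,0],
    [0,0,0],
    [0,0,0],
    [0,0,0],
    [0,0,0],
    [0,0,0],
  ],
)

```text
t: 13.1
tool_pos: [0.4527, -0.2071, 0.0692]
orientation: [-0.342, 3.123, -0.0]
force: [4.6, -4.0, -6.0]
opening: 0.028
gripper_force: 35.0
```

```bash
python3 -c "
from g import *
go(.4538,-.206,.06,102.5); print(robot.read_state()['wrist_torque'])"
```

```text
p [ 0.4527 -0.2071  0.0692] yaw 102.49 F [ 4.61 -3.99 -6.03] open 0.028 t 13.1
twist [-0.0003  0.0002 -0.0001] slide [-0.0054  0.0034  0.0367]
[-0.77188533 -0.64533115  0.03958681]
```

Emit:
play_rows(
  slide=[
    [-0.002,-0.003,0],
    [0,0,0.002],
    [0,0,0.002],
    [0,0,0.002],
    [0,0,0],
    [0,0,0],
    [0,0,0],
    [0,0,0],
  ],
  twist=[
    [0,0,0],
    [0,0,0],
    [0,0,0],
    [0,0,0],
    [0,0,0],
    [0,0,0],
    [0,0,0],
    [0,0,0],
  ],
)

```text
t: 13.9
tool_pos: [0.4529, -0.2074, 0.0676]
orientation: [0.342, -3.122, -0.001]
force: [-0.5, -1.0, -6.6]
opening: 0.0278
gripper_force: 35.0
```

```bash
python3 -c "
from g import *
go(.4538,-.206,.06,102.5); print(robot.read_state()['wrist_torque'])"
```

```text
p [ 0.4529 -0.2074  0.0676] yaw 102.5 F [-0.54 -1.03 -6.62] open 0.0278 t 13.9
twist [ 0.0005 -0.0005 -0.    ] slide [-0.0047  0.0047  0.0304]
[-0.19283586  0.03089504  0.06171166]
```

Emit:
play_rows(
  slide=[
    [0,-0.001,0.003],
    [0,0,0.003],
    [0,0,0.003],
    [0,0,0.003],
    [0,0,0],
    [0,0,0],
    [0,0,0],
    [0,0,0],
  ],
  twist=[
    [0,0,0],
    [0,0,0],
    [0,0,0],
    [0,0,0],
    [0,0,0],
    [0,0,0],
    [0,0,0],
    [0,0,0],
  ],
)

```text
t: 14.7
tool_pos: [0.4533, -0.2079, 0.0649]
orientation: [-0.342, 3.123, -0.0]
force: [-0.2, -0.5, -5.9]
opening: 0.0282
gripper_force: 35.0
```

Emit:
play_rows(
  slide=[
    [0,0,0.002],
    [0,0,0.002],
    [0,0,0],
    [0,0,0],
    [0,0,0],
    [0,0,0],
    [0,0,0],
    [0,0,0],
  ],
  twist=[
    [0,0,0],
    [0,0,0],
    [0,0,0],
    [0,0,0],
    [0,0,0],
    [0,0,0],
    [0,0,0],
    [0,0,0],
  ],
)

```text
t: 15.5
tool_pos: [0.4533, -0.2079, 0.0639]
orientation: [-0.342, 3.123, -0.0]
force: [-1.3, -0.9, -6.4]
opening: 0.0282
gripper_force: 35.0
```

Emit:
play_rows(
  slide=[
    [0,0,0.002],
    [0,0,0.002],
    [0,0,0],
    [0,0,0],
    [0,0,0],
    [0,0,0],
    [0,0,0],
    [0,0,0],
  ],
  twist=[
    [0,0,0],
    [0,0,0],
    [0,0,0],
    [0,0,0],
    [0,0,0],
    [0,0,0],
    [0,0,0],
    [0,0,0],
  ],
)

```text
t: 16.3
tool_pos: [0.4534, -0.2079, 0.0636]
orientation: [-0.342, 3.123, -0.0]
force: [-5.2, 3.7, 4.2]
opening: 0.0277
gripper_force: 35.0
```

The plate touches flush at z 0.0636, 8 mm below stud-top contact. Release and lift.

Emit:
play_rows(
  slide=[
    [0,0,-0.002],
    [0,0,0],
    [0,0,0],
    [0,0,0],
    [0,0,0],
    [0,0,0],
    [0,0,0],
    [0,0,0],
  ],
  twist=[
    [0,0,0],
    [0,0,0],
    [0,0,0],
    [0,0,0],
    [0,0,0],
    [0,0,0],
    [0,0,0],
    [0,0,0],
  ],
  fingers=-0.3,
)

```text
t: 17.1
tool_pos: [0.4532, -0.2079, 0.0634]
orientation: [0.342, -3.123, -0.0]
force: [0.1, 0.8, -0.5]
opening: 0.0607
gripper_force: 0.0
```

Emit:
play_rows(
  slide=[
    [0,0,-0.01],
    [0,0,-0.03],
    [0,0,-0.06],
    [0,0,-0.09],
    [0,0,-0.1],
    [0,0,-0.06],
    [0,0,0],
    [0,0,0],
  ],
  twist=[
    [0,0,0],
    [0,0,0],
    [0,0,0],
    [0,0,0],
    [0,0,0],
    [0,0,0],
    [0,0,0],
    [0,0,0],
  ],
)

```text
t: 17.9
tool_pos: [0.4534, -0.2079, 0.151]
orientation: [-0.342, 3.122, -0.001]
force: [0.2, 0.1, -0.6]
opening: 0.0604
gripper_force: 0.0
```

```bash
python3 -c "
from g import *
go(.5607,-.1986,.13,40)
print(robot.read_state()['q'])
b,_=grab('scene','s3'); a,_=grab('top','t3')
crop(b,130,100,270,205,5.5,'s3')"
```

```text
p [ 0.4534 -0.2079  0.151 ] yaw 102.5 F [ 0.23  0.13 -0.61] open 0.0604 t 17.9
twist [-1.0000e-04  7.0000e-04  1.0416e+00] slide [-0.2474  0.3528  0.0839]
[-5.32821335e-01 -1.04240556e-01  1.84958725e+00  5.74323285e-07
  1.39555226e+00 -2.32174216e+00]
```

View pics/s3.png

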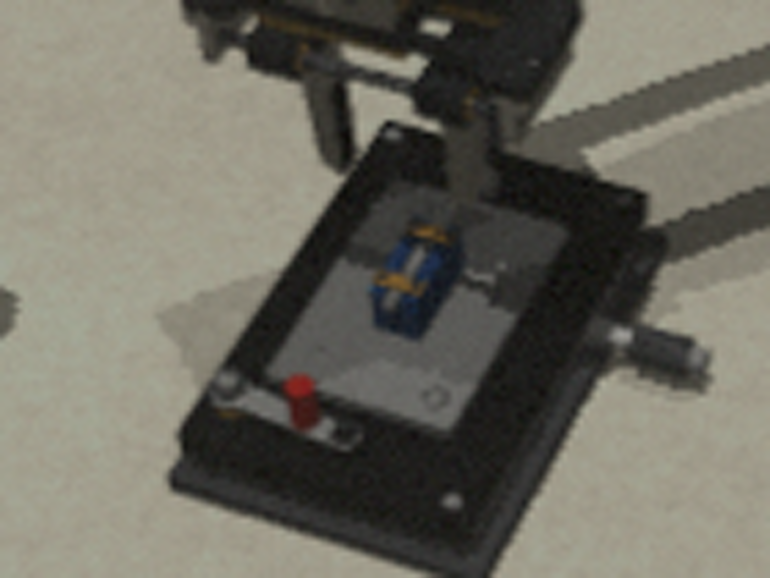

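The plate lies flat with stud0 filling its hole at (435,396). The knob is at (300,383) and hasn't moved. Next, turn the tool and go to the knob.

Emit:
play_rows(
  slide=[
    [0,0,0],
    [0,0,0],
    [0,0,0],
    [0,0,0],
    [0,0,0],
    [0,0,0],
    [0,0,0],
    [0,0,0],
  ],
  twist=[
    [0,0,0.13],
    [0,0,0.13],
    [0,0,0.13],
    [0,0,0.13],
    [0,0,0.13],
    [0,0,0.13],
    [0,0,0.13],
    [0,0,0.13],
  ],
  fingers=0.2,
  force=8,
)

```text
t: 18.8
tool_pos: [0.4524, -0.2074, 0.1492]
orientation: [-1.332, -2.842, -0.0]
force: [0.1, -1.4, -0.3]
opening: 0.0374
gripper_force: 0.0
```

Emit:
play_rows(
  slide=[
    [-0.062,0.088,0],
    [-0.062,0.088,0],
    [-0.062,0.088,0],
    [-0.0615,0.089,0],
    [0,0,0.04],
    [0,0,0.04],
    [0,0,0],
    [0,0,0],
  ],
  twist=[
    [0,0,0],
    [0,0,0],
    [0,0,0],
    [0,0,0],
    [0,0,0],
    [0,0,0],
    [0,0,0],
    [0,0,0],
  ],
)

```text
t: 19.6
tool_pos: [0.5591, -0.1982, 0.1297]
orientation: [-1.325, -2.846, 0.0]
force: [-0.3, -0.0, 0.7]
opening: 0.0371
gripper_force: 0.0
```

```bash
python3 -c "
from g import *
go(.5607,-.1986,.071,40)
b,_=grab('scene','s4')
crop(b,130,100,270,205,5.5,'s4')"
```

```text
p [ 0.5591 -0.1982  0.1297] yaw 40.07 F [-0.29 -0.04  0.74] open 0.0371 t 19.6
twist [-0.0011 -0.002   0.0011] slide [-0.0053  0.0039  0.2349]
```

View pics/s4.png

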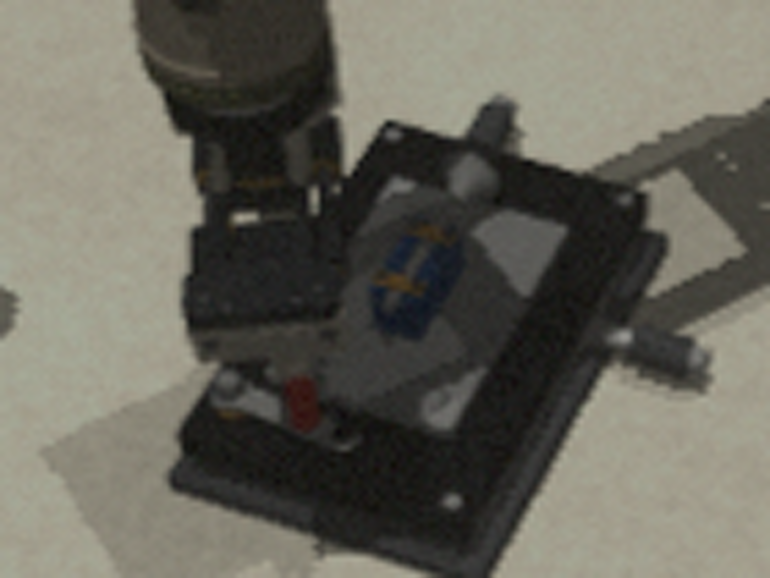

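Run:
```python
from g import *
def proj(w,n='scene'):
    c=cams.get_calibration(n); M=np.linalg.inv(np.array(c['world_from_camera'])); q=M[:3,:3]@np.array(w)+M[:3,3]
    u,v=c['fx']*q[0]/q[2]+c['cx'],c['fy']*q[1]/q[2]+c['cy']; return round((u+.5-130)*5.5),round((v+.5-100)*5.5)
p=np.array([.5591,-.1982]); d=np.array([np.cos(np.radians(40)),np.sin(np.radians(40))])
for k in (-.036,-.0185,.0185,.036): print(k,proj([*(p+k*d),.13]),proj([*(p+k*d),.214]))
print('knob top',proj([.5607,-.1986,.095]))
_,dp=load('s4'); u,v=130+300/5.5,100+386/5.5; print(world('scene',dp,u,v)); print(world('scene',dp,u,100+402/5.5))
_,dp=load('s3');print(world('scene',dp,u,100+383/5.5)); print(world('scene',dp,u,100+402/5.5))
```

```text
-0.036 (294, 284) (273, 169)
-0.0185 (295, 309) (273, 194)
0.0185 (295, 363) (273, 249)
0.036 (296, 390) (273, 276)
knob top (301, 382)
[ 0.56326974 -0.19537378  0.09437145]
[ 0.56736513 -0.19320084  0.08693619]
[ 0.5611029  -0.19731556  0.09337359]
[ 0.56797769 -0.19252667  0.08799803]
```

The near finger tip is at about (295,370), just clear of the knob, and depth puts the knob at (0.561,-0.198) as expected. Descend around it and close lightly.

Emit:
play_rows(
  slide=[
    [-0.005,0.004,0.05],
    [0,0,0.06],
    [0,0,0.06],
    [0,0,0.04],
    [0,0,0.02],
    [0,0,0.005],
    [0,0,0],
    [0,0,0],
  ],
  twist=[
    [0,0,0],
    [0,0,0],
    [0,0,0],
    [0,0,0],
    [0,0,0],
    [0,0,0],
    [0,0,0],
    [0,0,0],
  ],
)

```text
t: 20.45
tool_pos: [0.5627, -0.1989, 0.0729]
orientation: [1.325, 2.847, -0.0]
force: [-0.2, 0.9, 0.1]
opening: 0.0372
gripper_force: 0.0
```

Emit:
play_rows(
  slide=[
    [0,0,0],
    [0,0,0],
    [0,0,0],
    [0,0,0],
    [0,0,0],
    [0,0,0],
    [0,0,0],
    [0,0,0],
  ],
  twist=[
    [0,0,0],
    [0,0,0],
    [0,0,0],
    [0,0,0],
    [0,0,0],
    [0,0,0],
    [0,0,0],
    [0,0,0],
  ],
  fingers=1,
  force=10,
)

```text
t: 21.25
tool_pos: [0.5623, -0.1989, 0.0723]
orientation: [1.325, 2.848, -0.0]
force: [-0.7, -2.0, 1.5]
opening: 0.0154
gripper_force: 10.0
```

Run:
```python
from g import *
go(.561,-.198,.071,40)
s=robot.read_state(); p=s['tool_pos'][:2]; print(s['gripper_force'])
# arc of the tool: pivot from the stage pose, waypoints by world angle
c,sn=np.cos(np.radians(12.5)),np.sin(np.radians(12.5))
piv=np.array([.4533+c*.104+sn*.062,-.2079+sn*.104-c*.062]); r=p-piv; a0=np.degrees(np.arctan2(r[1],r[0])); print('pivot',piv,'r',np.linalg.norm(r),'a0 world',a0,'stage',a0-12.5)
Y=np.radians(40); ty=np.array([np.cos(Y),np.sin(Y)]); tx=np.array([-np.sin(Y),np.cos(Y)])
prev=np.array(p)
prev=piv+.048*np.array([np.cos(np.radians(a0)),np.sin(np.radians(a0))])
for k in np.linspace(a0,153.5,15)[1:]:
    w=piv+.048*np.array([np.cos(np.radians(k)),np.sin(np.radians(k))]); d=(w-prev)/.25; prev=w
    print(round(k-12.5,1),(d@tx).round(4),(d@ty).round(4))
```

```text
p [ 0.5623 -0.1989  0.0723] yaw 40.09 F [-0.65 -2.03  1.45] open 0.0154 t 21.25
twist [-0.0001  0.0004  0.0016] slide [ 0.006  -0.0016  0.0052]
10.001573860645294
pivot [ 0.56825404 -0.24592063] r 0.04741206065655278 a0 world 97.24240084185479 stage 84.74240084185479
88.8 0.0069 -0.0116
92.8 0.0061 -0.012
96.8 0.0052 -0.0124
100.8 0.0043 -0.0128
104.8 0.0034 -0.013
108.9 0.0025 -0.0132
112.9 0.0016 -0.0134
116.9 0.0006 -0.0134
120.9 -0.0003 -0.0135
124.9 -0.0013 -0.0134
128.9 -0.0022 -0.0133
133.0 -0.0031 -0.0131
137.0 -0.004 -0.0128
141.0 -0.0049 -0.0125
```

Knob gripped: opening 15 mm, radius 47 mm, as it should be. Swing along the arc.

Emit:
play_rows(
  slide=[
    [0.007,-0.0116,0],
    [0.006,-0.012,0],
    [0.005,-0.0124,0],
    [0.0045,-0.0128,0],
    [0.0035,-0.013,0],
    [0.0025,-0.013,0],
    [0.0015,-0.0134,0],
    [0.0006,-0.0134,0],
  ],
  twist=[
    [0,0,0],
    [0,0,0],
    [0,0,0],
    [0,0,0],
    [0,0,0],
    [0,0,0],
    [0,0,0],
    [0,0,0],
  ],
)

```text
t: 22.05
tool_pos: [0.5388, -0.2064, 0.0729]
orientation: [1.324, 2.849, 0.007]
force: [3.9, 14.3, 8.0]
opening: 0.0156
gripper_force: 10.0
```

Emit:
play_rows(
  slide=[
    [0,-0.0135,0],
    [-0.001,-0.0134,0],
    [-0.002,-0.0133,0],
    [-0.003,-0.013,0],
    [-0.004,-0.0128,0],
    [-0.005,-0.0125,0],
    [0,0,0],
    [0,0,0],
  ],
  twist=[
    [0,0,0],
    [0,0,0],
    [0,0,0],
    [0,0,0],
    [0,0,0],
    [0,0,0],
    [0,0,0],
    [0,0,0],
  ],
)

```text
t: 22.85
tool_pos: [0.5253, -0.2234, 0.0726]
orientation: [-1.324, -2.848, -0.003]
force: [1.1, 6.3, 5.2]
opening: 0.0159
gripper_force: 10.0
```

Run:
```python
from g import *
go(.561,-.198,.071,40)
p=robot.read_state()['tool_pos'][:2]; r=p-np.array([.56825,-.24592]); print(np.linalg.norm(r),np.degrees(np.arctan2(r[1],r[0]))-12.5)
```

```text
p [ 0.5253 -0.2234  0.0726] yaw 40.13 F [1.14 6.26 5.15] open 0.0159 t 22.85
twist [ 0.0013 -0.0013  0.0021] slide [-0.0142  0.1747  0.0062]
0.04854682702400558 139.8128105860075
```

The clip is at about 140° on the stage (pad needs more than 115°). Open, lift clear and check.

Emit:
play_rows(
  slide=[
    [0,0,0],
    [0,0,0],
    [0,0,0],
    [0,0,0],
    [0,0,0],
    [0,0,0],
    [0,0,0],
    [0,0,0],
  ],
  twist=[
    [0,0,0],
    [0,0,0],
    [0,0,0],
    [0,0,0],
    [0,0,0],
    [0,0,0],
    [0,0,0],
    [0,0,0],
  ],
  fingers=0.2,
)

```text
t: 23.65
tool_pos: [0.5252, -0.2247, 0.0721]
orientation: [-1.325, -2.848, 0.0]
force: [-0.2, -0.1, -0.9]
opening: 0.0372
gripper_force: 0.0
```

Emit:
play_rows(
  slide=[
    [0,0,-0.01],
    [0,0,-0.04],
    [0,0,-0.08],
    [0,0,-0.12],
    [0,0,-0.15],
    [0,0,-0.15],
    [0,0,-0.05],
    [0,0,0],
  ],
  twist=[
    [0,0,0],
    [0,0,0],
    [0,0,0],
    [0,0,0],
    [0,0,0],
    [0,0,0],
    [0,0,0],
    [0,0,0],
  ],
)

```text
t: 24.45
tool_pos: [0.5268, -0.2255, 0.2257]
orientation: [1.323, 2.843, -0.001]
force: [0.5, -0.3, -0.0]
opening: 0.0372
gripper_force: 0.0
```

```bash
python3 -c "
from g import *
go(.561,-.198,.071,40)
b,_=grab('scene','s5')
crop(b,130,100,270,205,5.5,'s5')"
```

```text
p [ 0.5268 -0.2255  0.2257] yaw 40.1 F [ 0.46 -0.29 -0.04] open 0.0372 t 24.45
twist [0.0021 0.0052 0.0017] slide [-0.0038  0.1755  0.6186]
```

View pics/s5.png

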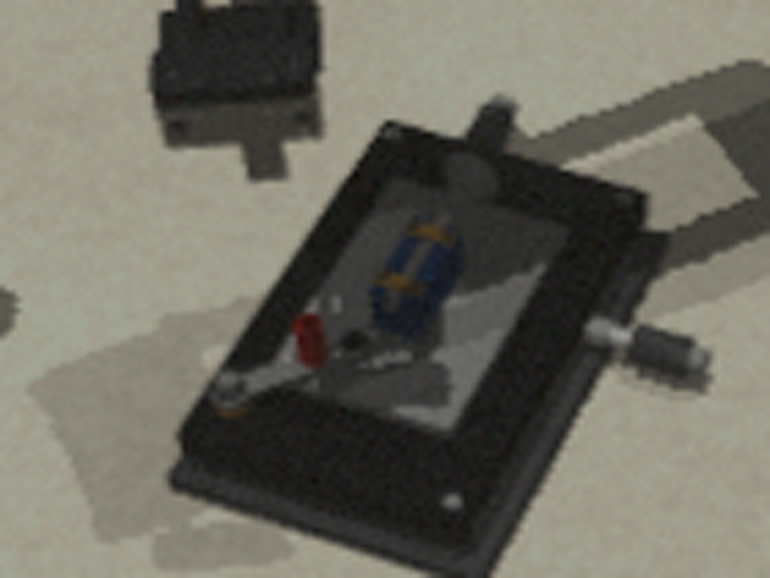

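The pad, at (350,342), bears well onto the plate. The plate still lies flat on the stage and the gripper is clear, so I hand in.

```bash
python3 -c "
from plant import robot
print(robot.close_job())"
```

```text
the job is handed in; nothing more can be done
None
```

The job is handed in: the plate was rested on the studs, slid until it dropped over both and lay flush, and the clip was swung to about 140° with its pad on the plate; the arm is clear and the bystanders were not touched (no verdict was returned).

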